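# Transfer a row of glaze test cups to the kiln rack in reverse order

### The arm

A 6-joint arm with a two-finger parallel gripper is mounted at the origin on the work surface; the furniture and walls round the work are solid. World frame = base frame: x ahead of the robot, y to its left, z up, the work surface at z = 0. Lengths are in m, angles in degrees, forces in N, time in s.
With the tool pointing down it reaches from about 0.4 to 0.825 m from the base axis. Payload 7 kg.
Tool frame: the origin (TCP) lies on the centre line of the jaws, within the pads' length; the fingertips stand 19 mm ahead of it and the grasp point (between the pads) is the TCP (r.tip_extent is the distance from the TCP to the fingertips, in m); z points along the fingers, y is the line along which they close (so a half turn about z gives the same grasp; the last joint's range is limited). The gripper opens to 88 mm and grips with 3 to 60 N. Pads are 19 mm wide; open, the fingers measure 130 mm over their backs; the gripper's body (78 mm by 193 mm) begins 47 mm behind the grasp point.
Start: joints at [84.116, 20.546, 0.682, 0, -70.136, -16.507], TCP at [0.257, 0.624, 0.246] pointing down, gripper open.
Joint ranges: [-176.03, 176.03], [-82.01, 121.73], [-58.28, 71.71], [-173.87, 95.51], [-174.79, -0.11], [-173.66, 173.66]. Speed limits (degrees/s): [136.94, 136.94, 172.46, 180, 180, 180].

### API

Orientations are given as [roll, pitch, yaw] about the fixed x, y, z axes, in that order (R = Rz(yaw) Ry(pitch) Rx(roll)).
In Python, from plant import r gives the robot as it stands. The module is installed in compiled form; this text tells all that it offers.
- The arm moves only by the tool jog_arm, never from a script. Its argument "deltas" is a list that holds one entry, the list of rows, each a list of 5 numbers: the opening, from -1 (shut) to 1 (fully open), then the shift along the world's x, y, z in cm, then the turn about the world's z in rad. In form: [[[claw, dx, dy, dz, turn], ...]]. A call has 1 to 8 rows; each row shifts and turns the commanded pose from where the row before left it; what a row does not reach is not made up. A row lasts 1/8 s, in which the tool goes at most 62.5 mm and 10.7 degrees, less where a joint would pass 70% of its speed; a pose out of reach is approached as far as the arm can. A call with a gripper value outside its range is refused whole. The fingers move at their own pace and stop on an object; "force" is the grip in N (left out, the last holds). Time passes only in rows, so rows that do not move let the fingers close. It gives the time, the measured TCP pose, the force, the opening and the grip force at its end, in the units of the state.
- r.get_state(): the state, without advancing time (a new reading comes with each control period).
- r.capture(name): name is "side" or "top"; returns the picture (480x640x3 uint8, blue, green, red); there is no depth.
- r.camera_info(name): a dict with "fx", "fy", "cx", "cy" (pixels), "k1" (the pictures are not rectified: a ray, as slopes to the right and down, at radius r is drawn at 1 + k1 r^2 times it, then the intrinsics apply), "view" (4x4, takes a point from world to camera coordinates). Camera axes: x right, y up, looking along -z (the intrinsics and any distortion apply to the point x, -y, -z); pixel columns grow to the right and rows downward; lengths in m; the calibration is good to about 2 mm. A picture is of the moment at which its call begins. camera_info takes no time and is no camera call.
- r.close_job(): hands the job in; it is judged then, once.
The state is a dict: "time_s": time; "joints": joint angles; "qd": joint speeds; "joint_torque": joint torques, N m; "tcp_pos": TCP position; "eef_rot": TCP orientation; "contact_force": force on the tool from outside, world axes, zero at the start; "moment": the same for the moment, N m; "gripper_width": finger opening in m; "gripper_force": force on a finger pad.
Only numpy, scipy, OpenCV 4.12 (cv2) and the standard library are available. Lean on these libraries where they do the work, as an engineer would, in place of code of your own. Each camera call takes 0.05 s, during which the arm holds its last target. There are 200 camera calls.

### The job

Move the four glaze test cups from the pale board to the dark rack behind it, one cup standing upright and fully down in each recess, and let go of them without tipping any over. The blue cup sits nested in the brown one: lift it out while the brown cup stays standing, and give it the recess next to the red end block. The other three go into the remaining recesses in reverse order from left to right: the leftmost on the board becomes the rightmost of the three, the middle one stays in the middle, the rightmost becomes the leftmost.

Things in the scene. Friction and masses are not known exactly. Their poses are not given: they have to be found in the camera images.
- cup_white: White tapered open cup, 50 mm high, foot 34 mm across, straight upright collar 54 mm across on its top 13 mm (37 to 50 mm above the foot), wall 3 mm, 70 g; origin at the centre of its underside, z up. It stands on the white disc.
- cup_green: Green tapered open cup, 50 mm high, foot 34 mm across, straight upright collar 54 mm across on its top 13 mm (37 to 50 mm above the foot), wall 3 mm, 70 g; origin at the centre of its underside, z up. It stands on the green disc.
- cup_blue: Blue tapered open cup, 50 mm high, foot 34 mm across, straight upright collar 54 mm across on its top 13 mm (37 to 50 mm above the foot), wall 3 mm, 70 g; origin at the centre of its underside, z up. It starts nested (1 mm play) in the brown cup, 22 mm higher than that cup, so its collar stands clear above the brown rim.
- cup_brown: Terracotta-brown cup like the others (50 mm high, foot 34 mm across, same origin and taper) but with a broad rim: its collar, the top 13 mm, is 62 mm across; about 90 g. It stands on the brown disc with the blue cup in it; from above its rim shows as a brown ring round the blue cup.
- disc_white: White swatch disc, 68 mm across and 6 mm thick, fixed on the ware board under the white cup's starting place, its origin at the centre of its underside (the cup's foot starts 6 mm above it); it stays there and so records where the white cup stood. 
- disc_green: Green swatch disc, 68 mm across and 6 mm thick, fixed on the ware board under the green cup's starting place, its origin at the centre of its underside (the cup's foot starts 6 mm above it); it stays there and so records where the green cup stood. 
- disc_brown: Terracotta-brown swatch disc, 68 mm across and 6 mm thick, fixed on the ware board under the brown cup's starting place, its origin at the centre of its underside (the cup's foot starts 6 mm above it); it stays there and so records where the brown cup stood. 
- ware_board: Pale wooden board nearer the robot, 90 x 250 x 12 mm, fixed, long side roughly along the robot's left-right line; origin at the centre of its underside, its y axis along its length to the robot's left. Three discs lie on it in a row, at y = -80, 0 and +80 mm.
- rack: Dark wooden rack farther from the robot, 90 x 360 x 16 mm, fixed; origin at the centre of its underside, x across it (away from the robot), y along its length to the robot's left. Four round recesses with pale floors, 52 mm across and 6 mm deep at y = -120, -40, +40 and +120 mm on its centre line; their floor, where a cup's foot must stand, is 10 mm above the origin.
- red_block: Red end block, 70 x 20 x 16 mm, fixed on one end of the rack (168 mm from its centre, left or right by chance; a plain wooden block of the same size is on the other end); origin at the centre of its underside.
Not all that is in view belongs to the job. Of the things shaped like the cup_blue, the blue one is meant.

How it is judged:
By the outcome, as a careful person would: the job done as asked, in the order asked, and still so for the second after the job is handed in, with the robot touching nothing.
It also fails if it takes over 96 s, if anything falls off the work surface, if the arm or the gripper's body presses on something with over 40 N, if the wrist force passes 120 N, or if a joint passes its speed limit or range.

## Working session

There is one attempt and no reset: what is moved stays moved. The work goes in short steps, Python scripts to look and compute and a tool call to move; the robot and the scene stay as the last step left them, time stands still between calls to the robot, and variables do not carry over. Pictures are saved under pics/ and viewed, at most 14 in all, crops included, and the job is handed in when it is done.

Besides the shell and the picture viewer there is one more tool, called after "Emit:" by a JSON object that holds its "api" and its "payload", one argument or row to a line. jog_arm: Moves the arm, as the interface text tells. Its arguments: {"type":"object","properties":{"deltas":{"type":"array"},"force":{"type":"number"}},"required":["deltas"]}

```bash
mkdir -p pics && python3 - <<'E'
from plant import r
import cv2
for n in("top","side"):
    cv2.imwrite(f"pics/{n}0.png",r.capture(n)); i=r.camera_info(n); print(n,i)
print(r.get_state())
E
```

```text
top {'fx': 584.2834072275964, 'fy': 584.2834072275964, 'cx': 318.16386088695674, 'cy': 237.41613096219953, 'k1': -0.19618121274785902, 'view': array([[ 0.00563227, -0.99985513,  0.0160625 , -0.09781012],
       [ 0.98308625,  0.00847682,  0.1829469 , -0.53558011],
       [-0.18305655,  0.01476042,  0.98299157, -0.92686265],
       [ 0.        ,  0.        ,  0.        ,  1.        ]])}
side {'fx': 499.00614672197827, 'fy': 499.00614672197827, 'cx': 312.1736842084592, 'cy': 240.02620543372282, 'k1': 0.044700501286047196, 'view': array([[ 0.89515877, -0.44571544, -0.00534153, -0.51788313],
       [ 0.22448543,  0.44043096,  0.86926801, -0.14592079],
       [-0.38509359, -0.77933197,  0.49431225, -0.86979134],
       [ 0.        ,  0.        ,  0.        ,  1.        ]])}
{'time_s': 0.1, 'joints': array([ 8.41149484e+01,  2.05877356e+01,  6.38210027e-01, -1.73518659e-02,
       -7.01349915e+01, -1.65060791e+01]), 'qd': array([-0.0101777 ,  0.01969491,  0.05737061,  0.07767454,  0.02192452,
       -0.01869801]), 'joint_torque': array([-1.50551237e-03, -5.84165347e+01,  2.93751669e+01,  7.01561987e+00,
        1.01766887e-02, -3.95535449e-05]), 'tcp_pos': array([0.2570036 , 0.62371484, 0.24470682]), 'eef_rot': array([ 1.79914331e+02, -8.37449889e-03, -2.23970327e+01]), 'contact_force': array([-0.29380274,  0.27772749,  0.06848913]), 'moment': array([ 0.00549259, -0.02171816,  0.00632883]), 'gripper_force': 0.0, 'gripper_width': 0.08775217639448858}
```

View pics/top0.png

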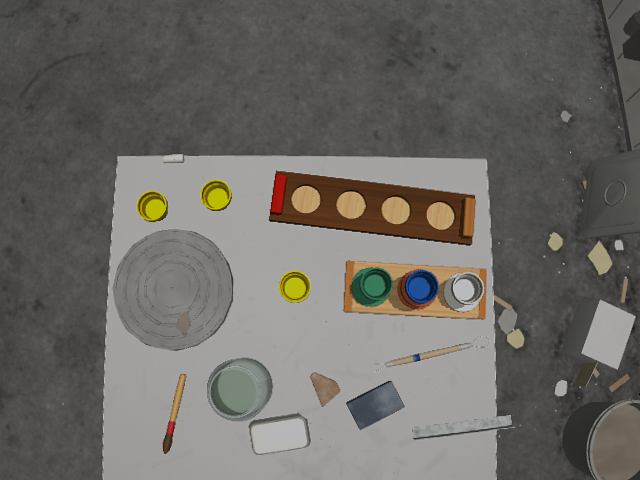

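View pics/side0.png

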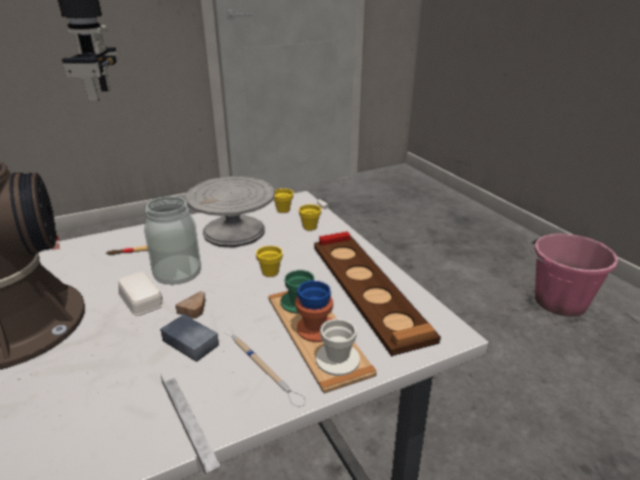

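Top view: the rack's red block is at (278,194), so it is at the left (+y) end. The recess floors are at about (306,199), (351,205), (396,211) and (441,216). On the board, left to right, are green (375,286), blue in brown (420,288) and white (465,290). There are yellow cups of the same shape at (152,207), (217,195) and (295,287). They are decoys: only (420,288) is blue and has a brown ring round it. The side view agrees, with blue in brown at (314,300).

```bash
cat > h.py <<'E'
import numpy as np,cv2
from plant import r
def cam(n):
    i=r.camera_info(n);K=np.array([[i['fx'],0,i['cx']],[0,i['fy'],i['cy']],[0,0,1]]);V=np.diag([1,-1,-1,1.])@i['view']
    return K,np.array([i['k1'],0,0,0.]),V
def back(n,px,z):
    K,d,V=cam(n);px=np.asarray(px,float).reshape(-1,1,2)
    u=cv2.undistortPoints(px,K,d)[:,0];D=np.c_[u,np.ones(len(u))]@V[:3,:3];c=-V[:3,:3].T@V[:3,3]
    return c+D*((z-c[2])/D[:,2])[:,None]
def proj(n,P):
    K,d,V=cam(n);return cv2.projectPoints(np.asarray(P,float),cv2.Rodrigues(V[:3,:3])[0],V[:3,3],K,d)[0][:,0]
def circ(c,z,rad):
    a=np.linspace(0,2*np.pi,60);return np.c_[c[0]+rad*np.cos(a),c[1]+rad*np.sin(a),0*a+z]
E
python3 - <<'E'
from h import *
im=cv2.imread('pics/top0.png');hsv=cv2.cvtColor(im,cv2.COLOR_BGR2HSV)
# recess floors
P=[]
for c in[(306,199),(351,205),(396,211),(441,216)]:
    m=np.zeros(im.shape[:2],np.uint8);m[c[1]-22:c[1]+22,c[0]-22:c[0]+22]=(hsv[c[1]-22:c[1]+22,c[0]-22:c[0]+22,2]>140)
    n,l,s,ce=cv2.connectedComponentsWithStats(m);k=l[c[1],c[0]];P.append(ce[k]);print(ce[k],s[k])
R=back('top',P,.010)[:,:2];print(R,np.diff(R,axis=0))
# board outline
m=cv2.inRange(hsv,(8,60,120),(22,255,255));m[:250]=0;m[330:]=0;m[:,:335]=0;m[:,500:]=0
q=cv2.minAreaRect(np.argwhere(m)[:,::-1].astype(np.float32));b=cv2.boxPoints(q);B=back('top',b,.012)[:,:2];print(b,B,B.mean(0))
C=back('top',[(375,286),(420,288),(465,290)],.068)[:,:2];print(C)
cv2.imwrite('pics/crop1.png',cv2.resize(im[155:325,260:500],None,fx=3.3,fy=3.3,interpolation=cv2.INTER_CUBIC))
E
```

```text
[305.54351396 199.13957307] [292 186  28  27 609]
[350.61943987 204.6490939 ] [337 192  29  27 607]
[395.22390572 210.01515152] [382 197  28  27 594]
[439.82020548 215.57020548] [427 202  27  28 584]
[[ 0.61226631 -0.07193919]
 [ 0.60305008 -0.15154039]
 [ 0.59421007 -0.2306047 ]
 [ 0.58508896 -0.3105256 ]] [[-0.00921623 -0.0796012 ]
 [-0.00884001 -0.07906432]
 [-0.00912111 -0.0799209 ]]
[[343.0238  311.22363]
 [346.06958 259.82635]
 [500.95532 269.00476]
 [497.90955 320.40204]] [[ 0.41567935 -0.13770305]
 [ 0.50437998 -0.14304757]
 [ 0.4894048  -0.41781107]
 [ 0.39898311 -0.40866036]] [ 0.45211181 -0.27680551]
[[ 0.45349239 -0.18649051]
 [ 0.45041625 -0.26040776]
 [ 0.44709213 -0.3356668 ]]
```

View pics/crop1.png

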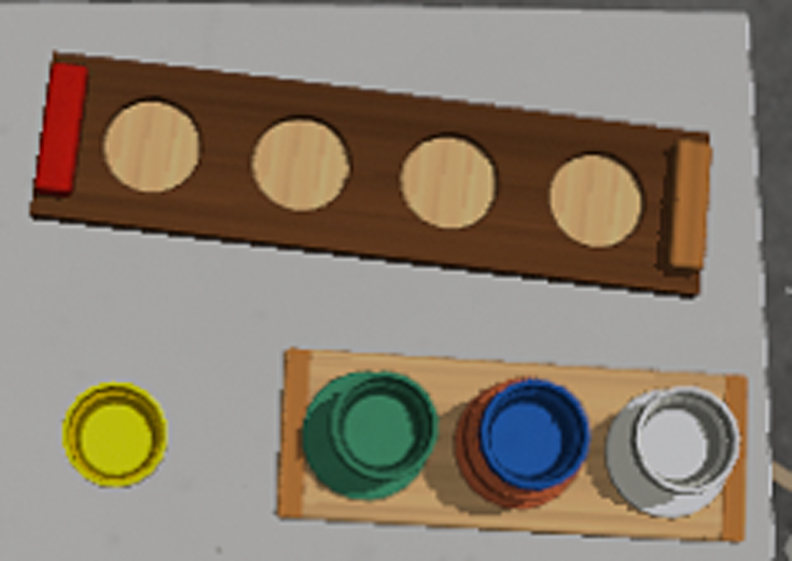

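The crop confirms the target: at (534,433) in the crop is the only blue rim, and a brown ring shows round it. The green rim centre is at crop (383,426) and the white one at (688,438). Next I'll fit the board and draw an overlay.

```bash
python3 - <<'E'
from h import *
o=np.array([260,155]);f=lambda p:np.array(p)/3.3+o
b=back('top',f([(288,349),(747,376),(744,542),(280,518)]),.012)[:,:2];ctr=b.mean(0)
ax=(b[0]+b[3]-b[1]-b[2]);print('len',np.linalg.norm(ax)/2);ax/=np.linalg.norm(ax)
print('board',ctr,'yaw',np.degrees(np.arctan2(-ax[0],ax[1])))
for k,p,z in(('g',(383,426),.068),('b',(534,433),.090),('w',(688,438),.068)):print(k,back('top',f(p),z)[0,:2])
for s in(.08,0,-.08):print(ctr+s*ax)
cup=[ctr+s*ax for s in(.08,0,-.08)]
R=np.array([[.61227,-.07194],[.60305,-.15154],[.59421,-.2306],[.58509,-.31053]])
for n in('top','side'):
    im=cv2.imread(f'pics/{n}0.png');S=3.3 if n=='top' else 4
    oo=o if n=='top' else np.array([260,225]);wh=(240,170) if n=='top' else (185,150)
    im=cv2.resize(im[oo[1]:oo[1]+wh[1],oo[0]:oo[0]+wh[0]],None,fx=S,fy=S)
    D=lambda c,z,rad,col:cv2.polylines(im,[np.int32((proj(n,circ(c,z,rad))-oo+.5)*S)],True,col,1)
    for c,z,ra in zip(cup,(.068,.09,.068),(.027,)*3):D(c,z,ra,(0,255,255));D(c,.018,.034,(255,0,255))
    for c in R:D(c,.016,.026,(255,255,0))
    cv2.imwrite(f'pics/ov_{n}.png',im)
E
```

```text
len 0.24591941188583108
board [ 0.45198427 -0.26575565] yaw -3.0815289974932427
g [ 0.4566152  -0.18825167]
b [ 0.45111204 -0.25919066]
w [ 0.45083452 -0.34170102]
[ 0.45628482 -0.18587133]
[ 0.45198427 -0.26575565]
[ 0.44768372 -0.34563998]
```

View pics/ov_top.png

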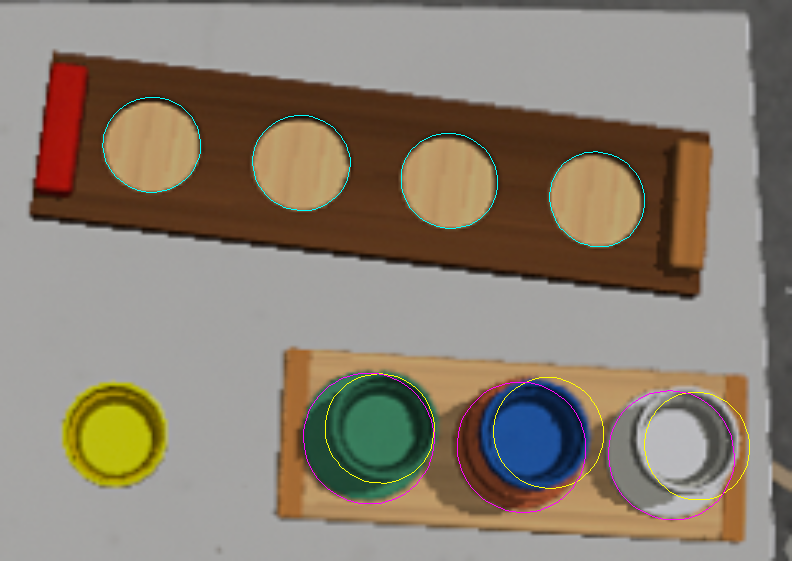

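View pics/ov_side.png

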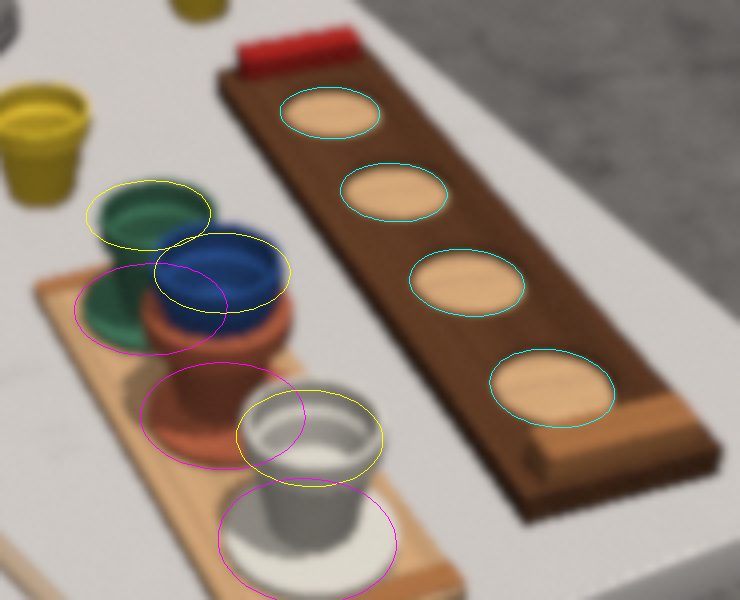

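The board estimate is a few mm off against the cup rims, so I'll fit silhouettes by colour in both views.

```bash
cat > fit.py <<'E'
from h import *
from scipy.optimize import minimize
rng={'blue':((100,100,30),(130,255,255)),'green':((70,60,20),(95,255,255))}
def hull(n,parts,S=4):
    m=np.zeros((480*S,640*S),np.uint8)
    for p in parts:
        cv2.fillConvexPoly(m,cv2.convexHull(np.int32(np.round((proj(n,np.vstack(p))+.5)*S))),255)
    return cv2.resize(m,(640,480),interpolation=cv2.INTER_AREA)/255.
def parts(kind,c,z0):
    if kind=='blue': return [[circ(c,z0+.05,.027),circ(c,z0+.037,.027)]]
    return [[circ(c,z0+.05,.027),circ(c,z0+.037,.027)],[circ(c,z0+.037,.024),circ(c,z0,.017)],[circ(c,z0,.034),circ(c,z0-.006,.034)]]
def fit(im,n,kind,c0,z0,win=45):
    hsv=cv2.cvtColor(im,cv2.COLOR_BGR2HSV);m=cv2.inRange(hsv,*rng[kind])/255.
    w=np.zeros_like(m);u=np.int32(proj(n,[[*c0,z0+.03]])[0]);w[u[1]-win:u[1]+win,u[0]-win:u[0]+win]=1;m=m*w
    f=lambda q:np.abs(hull(n,parts(kind,q[:2]*.01+c0,z0))-m).sum()
    q=minimize(f,[0,0],method='Nelder-Mead',options=dict(initial_simplex=[[-.4,-.4],[.6,0],[0,.6]],xatol=.01))
    return q.x*.01+c0,q.fun,m.sum()
E
python3 - <<'E'
from fit import *
for n in('top','side'):
    im=cv2.imread(f'pics/{n}0.png')
    print(n,'green',fit(im,n,'green',np.array([.457,-.187]),.018),'blue',fit(im,n,'blue',np.array([.452,-.26]),.040))
E
```

```text
top green (array([ 0.45862903, -0.18578851]), np.float64(66.7921568627451), np.float64(1227.0)) blue (array([ 0.45131873, -0.25947893]), np.float64(72.21176470588235), np.float64(866.0))
side green (array([ 0.46272279, -0.17330395]), np.float64(798.0588235294117), np.float64(558.0)) blue (array([ 0.45151831, -0.25872003]), np.float64(80.92549019607843), np.float64(717.0))
```

```bash
python3 - <<'E'
from fit import *
im=cv2.imread('pics/top0.png');hsv=cv2.cvtColor(im,cv2.COLOR_BGR2HSV)
m=cv2.inRange(hsv,*rng['green'])/255.;m[:,:335]=0;m[:250]=0;m[330:]=0;m[:,400:]=0
def P(q):
    c,d=np.array([.457,-.187])+q[:2]*.01,np.array([.457,-.187])+q[2:]*.01;z=.018
    return [[circ(c,z+.05,.027),circ(c,z+.037,.027)],[circ(d,z,.034),circ(d,z-.006,.034)]]
f=lambda q:np.abs(hull('top',P(q))-m).sum()
q=minimize(f,[0]*4,method='Nelder-Mead',options=dict(initial_simplex=np.vstack([np.zeros(4)-.2,np.eye(4)*.6]),xatol=.01));print(q.x,q.fun,.457+q.x[::2]*.01,-.187+q.x[1::2]*.01)
ims=[]
for n,(x,y) in(('top',(345,255)),('top',(440,255)),('side',(270,255)),):
    im=cv2.imread(f'pics/{n}0.png')
    c=im[y:y+70,x:x+70] if n=='top' else im[y:y+130,x:x+100]
    ims.append(cv2.resize(c,(260,350),interpolation=cv2.INTER_CUBIC) if n!='top' else cv2.resize(c,(265,265),interpolation=cv2.INTER_CUBIC))
# white cup rim refine: enhanced contrast crop with candidate circles
im=cv2.imread('pics/top0.png');S=10;o=np.array([435,260]);c=cv2.resize(im[260:320,435:495],None,fx=S,fy=S,interpolation=cv2.INTER_CUBIC)
for ctr,col in(((.4508,-.3417),(0,255,255)),((.4477,-.3456),(255,0,255))):
    for z,ra in((.068,.027),(.068,.024)):cv2.polylines(c,[np.int32((proj('top',circ(ctr,z,ra))-o+.5)*S)],True,col,1)
cv2.imwrite('pics/w.png',c)
E
```

```text
[-0.15728246  0.21742884  0.24571443  0.08781224] 71.03137254901961 [0.45542718 0.45945714] [-0.18482571 -0.18612188]
```

View pics/w.png

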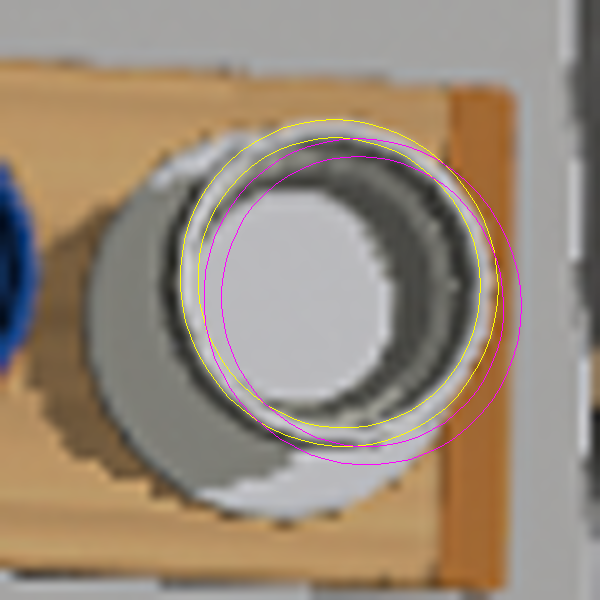

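The white rim at (340,283) in this crop matches the yellow circle, so the white cup is at (0.451, -0.342). Blue is at (0.451, -0.259) and green at about (0.456, -0.187). I'll grip across the board and start with blue.

Emit:
{"api": "jog_arm", "payload": {
  "deltas": [
    [[1,3,-4,0,0],[1,3,-4,0,0],[1,3,-4,0,0],[1,3,-4,0,0],[1,3,-4,0,0],[1,3,-4,0,0],[1,3,-4,0,0],[1,3,-4,0,0]]
  ]
}}

```text
time_s: 1.1
tcp_pos: [0.4977, 0.3026, 0.2454]
eef_rot: [180.0, 0.0, -22.4]
contact_force: [0.5, 0.3, -0.3]
gripper_width: 0.0875
gripper_force: 0.0
```

Emit:
{"api": "jog_arm", "payload": {
  "deltas": [
    [[1,0,-5,0,-0.158],[1,0,-5,0,-0.158],[1,0,-5,0,-0.158],[1,0,-5,0,-0.158],[1,0,-5,0,-0.158],[1,0,-5,0,-0.158],[1,0,-5,0,-0.158],[1,0,-5,0,-0.158]]
  ]
}}

```text
time_s: 2.1
tcp_pos: [0.4967, -0.0975, 0.2455]
eef_rot: [180.0, 0.0, -95.1]
contact_force: [1.1, 0.8, -0.8]
gripper_width: 0.0876
gripper_force: 0.0
```

Emit:
{"api": "jog_arm", "payload": {
  "deltas": [
    [[1,-1,-4,0,0],[1,-1,-4,0,0],[1,-1,-4,0,0],[1,-1.5,-4.3,0,0],[1,0,0,0,0],[1,0,0,0,0]]
  ]
}}

```text
time_s: 2.85
tcp_pos: [0.4519, -0.2589, 0.2453]
eef_rot: [180.0, 0.0, -94.9]
contact_force: [-0.6, 0.5, -0.2]
gripper_width: 0.0874
gripper_force: 0.0
```

Emit:
{"api": "jog_arm", "payload": {
  "deltas": [
    [[1,0,0,-4,0],[1,0,0,-4,0],[1,0,0,-4,0],[1,0,0,-1.2,0],[1,0,0,-1.2,0],[1,0,0,-0.9,0],[1,0,0,0,0],[1,0,0,0,0]]
  ],
  "force": 12
}}

```text
time_s: 3.85
tcp_pos: [0.4526, -0.2591, 0.0933]
eef_rot: [-179.9, -0.0, -94.8]
contact_force: [0.1, 0.2, -0.1]
gripper_width: 0.0875
gripper_force: 0.0
```

```bash
python3 - <<'E'
from h import *
im=r.capture('side');cv2.imwrite('pics/a1.png',cv2.resize(im[220:380,230:400],None,fx=3.5,fy=3.5))
E
```

```text
(no output)
```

View pics/a1.png

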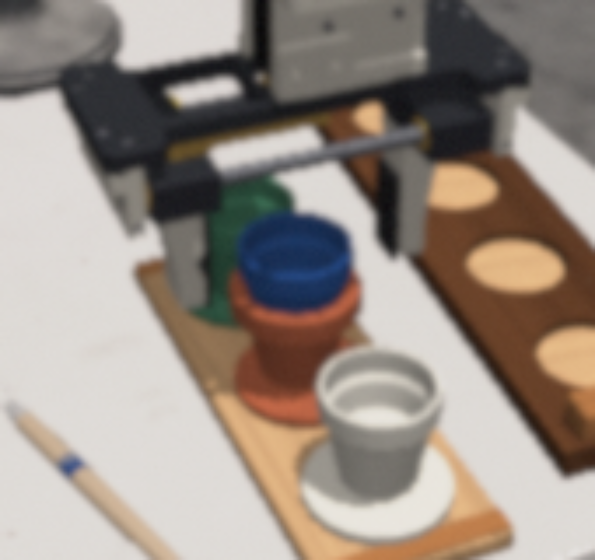

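The open jaws straddle the blue collar at (295,245), with fingertips at (195,308) and (415,255). They are above the brown rim and clear of the green and white cups. I'll close gently.

Emit:
{"api": "jog_arm", "payload": {
  "deltas": [
    [[0.7,0,0,0,0],[0.5,0,0,0,0],[0.4,0,0,0,0],[0.3,0,0,0,0],[0.2,0,0,0,0],[0.1,0,0,0,0],[0.1,0,0,0,0],[0.1,0,0,0,0]]
  ],
  "force": 12
}}

```text
time_s: 4.9
tcp_pos: [0.4523, -0.2589, 0.0926]
eef_rot: [-180.0, -0.0, -94.8]
contact_force: [1.4, -0.4, 0.1]
gripper_width: 0.0527
gripper_force: 12.0
```

Emit:
{"api": "jog_arm", "payload": {
  "deltas": [
    [[0,0,0,0.3,0],[0,0,0,0.5,0],[0,0,0,0.7,0],[0,0,0,1,0],[0,0,0,1,0],[0,0,0,1,0],[0,0,0,1,0],[0,0,0,1,0]]
  ]
}}

```text
time_s: 5.9
tcp_pos: [0.4521, -0.2589, 0.1583]
eef_rot: [-180.0, 0.0, -94.8]
contact_force: [-0.0, -0.2, -1.1]
gripper_width: 0.0528
gripper_force: 12.0
```

```bash
python3 - <<'E'
from h import *
im=r.capture('side');cv2.imwrite('pics/a2.png',cv2.resize(im[190:380,230:430],None,fx=3,fy=3))
E
```

```text
(no output)
```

View pics/a2.png

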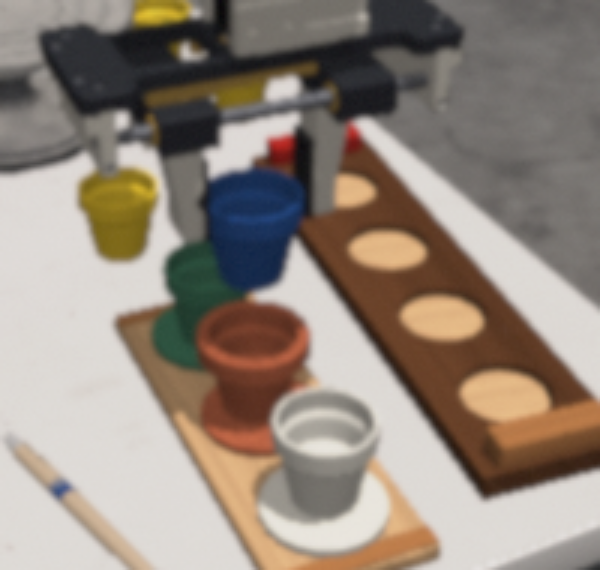

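Blue is lifted clear at (255,225) and the brown cup still stands at (253,370). I'll carry blue to the recess beside the red block.

Emit:
{"api": "jog_arm", "payload": {
  "deltas": [
    [[0,2,2.3,0.5,0],[0,2,2.4,0,0],[0,2,2.3,0,0],[0,2,2.4,0,0],[0,2,2.3,0,0],[0,2,2.4,0,0],[0,2,2.3,0,0],[0,2,2.3,0,0]]
  ]
}}

```text
time_s: 6.95
tcp_pos: [0.6132, -0.0708, 0.1626]
eef_rot: [180.0, -0.0, -94.8]
contact_force: [1.1, -0.1, -0.6]
gripper_width: 0.0528
gripper_force: 12.0
```

Emit:
{"api": "jog_arm", "payload": {
  "deltas": [
    [[0,0,0,0,0],[0,0,0,-1.8,0],[0,0,0,-1.8,0],[0,0,0,-1.8,0],[0,0,0,-1.8,0],[0,0,0,-1,0],[0,0,0,0,0],[0,0,0,0,0]]
  ]
}}

```text
time_s: 7.95
tcp_pos: [0.6126, -0.0719, 0.0812]
eef_rot: [-179.9, 0.0, -94.8]
contact_force: [-1.2, -0.4, -0.7]
gripper_width: 0.0526
gripper_force: 12.0
```

```bash
python3 - <<'E'
from fit import *
print(r.get_state()['tcp_pos'])
im=r.capture('side');cv2.imwrite('pics/a3.png',im)
x=fit(im,'side','blue',np.array([.612,-.072]),.023,30);print(x)
t=r.capture('top');cv2.imwrite('pics/a3t.png',t)
hsv=cv2.cvtColor(t,cv2.COLOR_BGR2HSV)
# brown rim, free of the blue cup now
m=(cv2.inRange(hsv,(3,90,40),(14,255,255))/255.);m[:262]=0;m[315:]=0;m[:,:398]=0;m[:,444:]=0
def f(q):
    c=np.array([.452,-.26])+q*.01
    return np.abs(hull('top',[[circ(c,.068,.031),circ(c,.055,.031)],[circ(c,.018,.034),circ(c,.012,.034)]])-m).sum()
q=minimize(f,[0,0],method='Nelder-Mead',options=dict(initial_simplex=[[-.4,-.4],[.6,0],[0,.6]]));print(np.array([.452,-.26])+q.x*.01,q.fun,m.sum())
a=cv2.resize(t[250:330,340:500],None,fx=4,fy=4);b=cv2.resize(im[200:280,290:450],None,fx=4,fy=4)
cv2.imwrite('pics/a3c.png',cv2.resize(np.vstack([a,b]),None,fx=.92,fy=.92))
E
```

```text
[ 0.61261201 -0.0719381   0.08123952]
(array([ 0.61801752, -0.06845244]), np.float64(229.25882352941176), np.float64(532.0))
[ 0.45275047 -0.26343596] 147.7882352941176 1292.0
```

View pics/a3c.png

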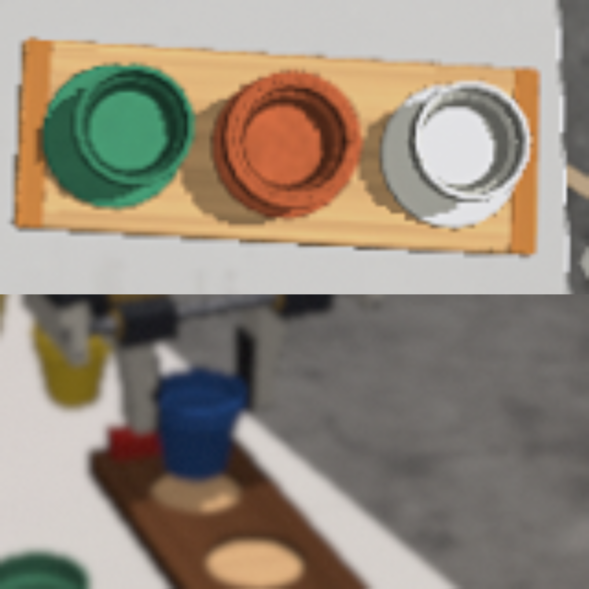

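Blue hangs centred over its recess: foot at (194,470), recess at (195,492) in the lower panel. In the top panel brown stands at (287,143), between green and white. Lowering blue.

Emit:
{"api": "jog_arm", "payload": {
  "deltas": [
    [[0,0,0,-0.8,0],[0,0,0,-0.6,0],[0,0,0,-0.2,0],[0,0,0,-0.1,0],[0,0,0,-0.1,0],[0,0,0,0,0],[0,0,0,0,0]]
  ]
}}

```text
time_s: 8.93
tcp_pos: [0.6122, -0.0719, 0.0627]
eef_rot: [-180.0, 0.0, -94.8]
contact_force: [0.1, 0.9, -1.1]
gripper_width: 0.0526
gripper_force: 12.0
```

Emit:
{"api": "jog_arm", "payload": {
  "deltas": [
    [[0,0,0,-0.1,0],[0,0,0,-0.1,0],[0,0,0,0,0]]
  ]
}}

```text
time_s: 9.3
tcp_pos: [0.6125, -0.072, 0.0623]
eef_rot: [-179.9, -0.0, -94.8]
contact_force: [-4.5, -0.2, 13.3]
gripper_width: 0.0528
gripper_force: 12.0
```

Emit:
{"api": "jog_arm", "payload": {
  "deltas": [
    [[0.3,0,0,0.1,0],[0.4,0,0,0,0],[0.6,0,0,0,0],[1,0,0,0,0],[1,0,0,0,0],[1,0,0,0,0]]
  ]
}}

```text
time_s: 10.05
tcp_pos: [0.6121, -0.0719, 0.0615]
eef_rot: [180.0, -0.0, -94.8]
contact_force: [0.4, 0.0, 0.8]
gripper_width: 0.087
gripper_force: 0.0
```

Emit:
{"api": "jog_arm", "payload": {
  "deltas": [
    [[1,0,0,1,0],[1,0,0,3,0],[1,0,0,4,0],[1,0,0,4,0],[1,-3,-5,0,0],[1,-3,-5,0,0],[1,-3,-5,0,0],[1,-3,-5,0,0]]
  ]
}}

```text
time_s: 11.05
tcp_pos: [0.4912, -0.2733, 0.1827]
eef_rot: [-179.9, -0.0, -94.8]
contact_force: [1.1, 0.0, -0.8]
gripper_width: 0.0878
gripper_force: 0.0
```

Emit:
{"api": "jog_arm", "payload": {
  "deltas": [
    [[1,-2,-3.5,0,0],[1,-2,-3.5,0,0],[1,0,0,0,0],[1,0,0,0,0]]
  ]
}}

```text
time_s: 11.55
tcp_pos: [0.4522, -0.342, 0.1821]
eef_rot: [-180.0, -0.0, -94.8]
contact_force: [-0.2, -0.1, -0.0]
gripper_width: 0.0877
gripper_force: 0.0
```

```bash
python3 - <<'E'
from h import *
print(r.get_state()['tcp_pos'])
im=r.capture('side');cv2.imwrite('pics/a4.png',cv2.resize(im[190:380,230:430],None,fx=3,fy=3))
E
```

```text
[ 0.45216546 -0.34201019  0.18212552]
```

View pics/a4.png

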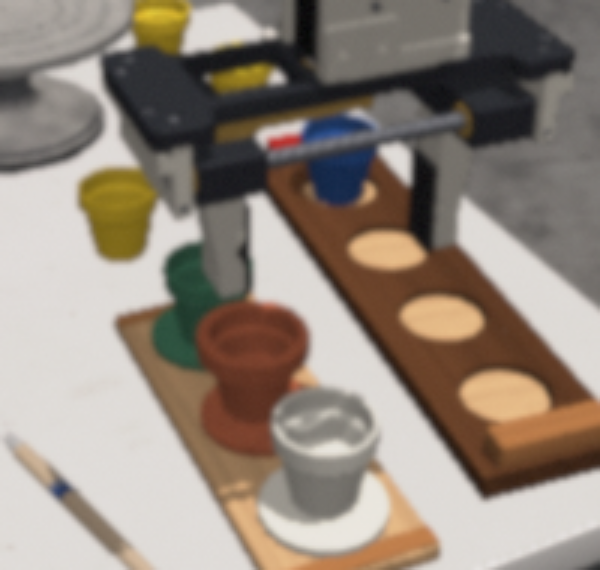

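Blue stands upright in its recess at (340,165) in the crop. Next is the white cup.

Emit:
{"api": "jog_arm", "payload": {
  "deltas": [
    [[1,0,0,-3,0],[1,0,0,-3,0],[1,0,0,-3,0],[1,0,0,-1.5,0],[1,0,0,-1.1,0],[0.6,0,0,0,0],[0.45,0,0,0,0],[0.35,0,0,0,0]]
  ],
  "force": 15
}}

```text
time_s: 12.6
tcp_pos: [0.4526, -0.3421, 0.0664]
eef_rot: [-179.9, -0.0, -94.8]
contact_force: [0.9, 0.3, 0.0]
gripper_width: 0.0637
gripper_force: 0.0
```

Emit:
{"api": "jog_arm", "payload": {
  "deltas": [
    [[0.2,0,0,0,0],[0.1,0,0,0,0],[0.1,0,0,0,0],[0,0,0,0,0],[0,0,0,0,0]]
  ]
}}

```text
time_s: 13.22
tcp_pos: [0.4523, -0.3421, 0.0661]
eef_rot: [-180.0, -0.0, -94.8]
contact_force: [-1.0, 1.1, 6.3]
gripper_width: 0.0541
gripper_force: 15.0
```

Emit:
{"api": "jog_arm", "payload": {
  "deltas": [
    [[0,0,0,0.5,0],[0,0,0,1.5,0],[0,0,0,2.5,0],[0,0,0,2.5,0],[0,0,0,2,0],[0,0,0,1,0],[0,1,1.5,0,0],[0,2,2.5,0,0]]
  ]
}}

```text
time_s: 14.22
tcp_pos: [0.4819, -0.3013, 0.1651]
eef_rot: [180.0, 0.0, -94.9]
contact_force: [-0.3, 0.6, -0.2]
gripper_width: 0.0542
gripper_force: 15.0
```

Emit:
{"api": "jog_arm", "payload": {
  "deltas": [
    [[0,2.5,3,0,0],[0,2.5,3,0,0],[0,2.5,3,0,0],[0,2,3,0,0],[0,1.6,2,0,0],[0,1,1.1,0,0],[0,0,0,0,0],[0,0,0,0,0]]
  ]
}}

```text
time_s: 15.22
tcp_pos: [0.6026, -0.1515, 0.1654]
eef_rot: [180.0, -0.0, -94.9]
contact_force: [-0.5, -0.1, -1.1]
gripper_width: 0.0536
gripper_force: 15.0
```

Emit:
{"api": "jog_arm", "payload": {
  "deltas": [
    [[0,0,0,-2,0],[0,0,0,-2.5,0],[0,0,0,-2.5,0],[0,0,0,-1.5,0],[0,0,0,0,0],[0,0,0,0,0]]
  ]
}}

```text
time_s: 15.98
tcp_pos: [0.6037, -0.1512, 0.0815]
eef_rot: [-179.9, -0.0, -94.8]
contact_force: [-0.5, 0.1, -0.5]
gripper_width: 0.0541
gripper_force: 15.0
```

```bash
python3 - <<'E'
from h import *
print(r.get_state()['tcp_pos'],r.get_state()['gripper_width'])
im=r.capture('side');cv2.imwrite('pics/a5.png',cv2.resize(im[190:350,280:450],None,fx=3.5,fy=3.5))
E
```

```text
[ 0.60369677 -0.15122237  0.08151977] 0.05405994358533292
```

View pics/a5.png

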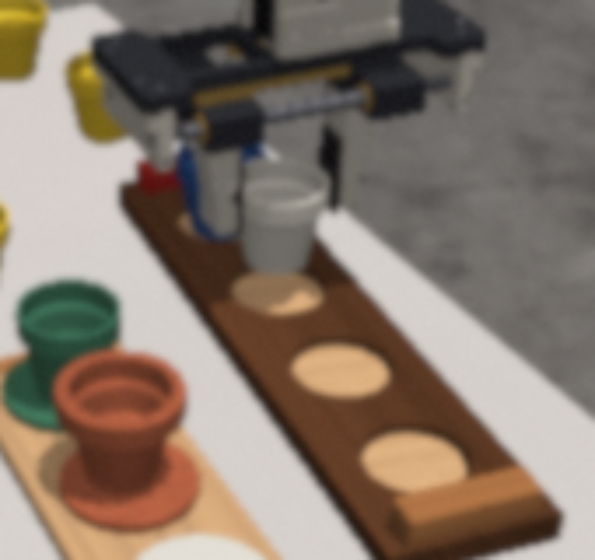

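White hangs over recess two: foot at (276,258), recess at (278,293). Lowering it.

Emit:
{"api": "jog_arm", "payload": {
  "deltas": [
    [[0,0,0,-0.9,0],[0,0,0,-0.8,0],[0,0,0,-0.4,0],[0,0,0,-0.2,0],[0,0,0,-0.1,0],[0,0,0,0,0],[0,0,0,0,0]]
  ]
}}

```text
time_s: 16.9
tcp_pos: [0.6028, -0.151, 0.058]
eef_rot: [180.0, -0.0, -94.8]
contact_force: [-6.0, 2.5, 12.1]
gripper_width: 0.0544
gripper_force: 15.0
```

Emit:
{"api": "jog_arm", "payload": {
  "deltas": [
    [[0.3,0,0,0.1,0],[0.4,0,0,0,0],[0.6,0,0,0,0],[1,0,0,0,0],[1,0,0,0,0],[1,0,0,0,0],[1,0,0,1,0],[1,0,0,2,0]]
  ]
}}

```text
time_s: 17.9
tcp_pos: [0.6027, -0.1509, 0.0877]
eef_rot: [179.9, -0.0, -94.8]
contact_force: [0.4, 0.5, 0.5]
gripper_width: 0.0877
gripper_force: 0.0
```

Emit:
{"api": "jog_arm", "payload": {
  "deltas": [
    [[1,0,0,3,0],[1,0,0,3,0],[1,-3,-2.2,3,0],[1,-4,-3,0,0],[1,-4,-3,0,0],[1,-4,-3,0,0],[1,0,0,0,0],[1,0,0,0,0]]
  ]
}}

```text
time_s: 18.9
tcp_pos: [0.4535, -0.2632, 0.1785]
eef_rot: [-179.9, -0.0, -94.8]
contact_force: [0.8, -0.1, 1.0]
gripper_width: 0.0872
gripper_force: 0.0
```

```bash
python3 - <<'E'
from h import *
print(r.get_state()['tcp_pos'],r.get_state()['gripper_width'])
im=r.capture('side');cv2.imwrite('pics/a6.png',cv2.resize(im[190:380,230:430],None,fx=3,fy=3))
E
```

```text
[ 0.45349575 -0.26316967  0.17847565] 0.08724332480145822
```

View pics/a6.png

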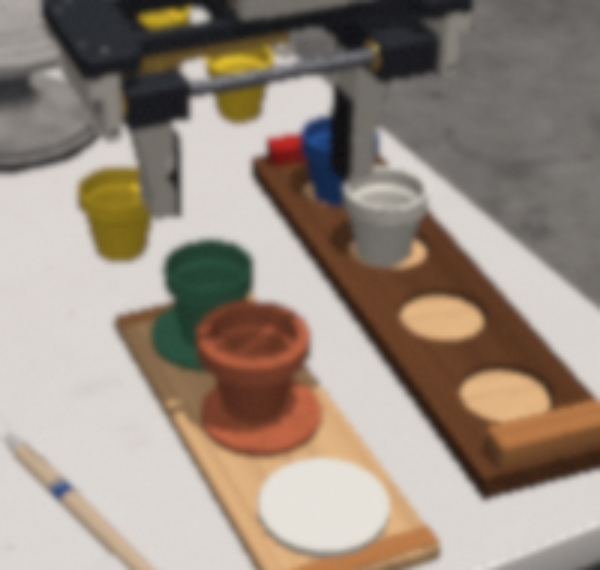

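White is seated in recess two at (385,215) in the crop. Next is brown.

Emit:
{"api": "jog_arm", "payload": {
  "deltas": [
    [[1,0,0.2,-3,0],[1,0,0,-3,0],[1,0,0,-3,0],[1,0,0,-1.3,0],[1,0,0,-1,0],[0.8,0,0,0,0],[0.6,0,0,0,0],[0.5,0,0,0,0]]
  ],
  "force": 15
}}

```text
time_s: 19.95
tcp_pos: [0.4536, -0.2611, 0.0654]
eef_rot: [-179.9, -0.0, -94.8]
contact_force: [0.1, 0.5, -0.4]
gripper_width: 0.0677
gripper_force: 0.0
```

Emit:
{"api": "jog_arm", "payload": {
  "deltas": [
    [[0.4,0,0,0,0],[0.3,0,0,0,0],[0.2,0,0,0,0],[0.1,0,0,0,0],[0.1,0,0,0,0]]
  ]
}}

```text
time_s: 20.58
tcp_pos: [0.4532, -0.261, 0.065]
eef_rot: [-180.0, -0.0, -94.8]
contact_force: [-1.9, 1.9, 5.4]
gripper_width: 0.0605
gripper_force: 14.9
```

Emit:
{"api": "jog_arm", "payload": {
  "deltas": [
    [[0,0,0,0.5,0],[0,0,0,1.5,0],[0,0,0,2.5,0],[0,0,0,2.5,0],[0,0,0,2,0],[0,0,0,1,0],[0,0,0,0,0],[0,0,0,0,0]]
  ]
}}

```text
time_s: 21.58
tcp_pos: [0.4526, -0.2608, 0.1639]
eef_rot: [179.9, 0.0, -94.8]
contact_force: [0.9, -1.3, -1.4]
gripper_width: 0.0608
gripper_force: 14.9
```

Emit:
{"api": "jog_arm", "payload": {
  "deltas": [
    [[0,1,0.2,0,0],[0,3,0.6,0,0],[0,3,0.7,0,0],[0,3,0.7,0,0],[0,3,0.6,0,0],[0,1.1,0.2,0,0],[0,0,0,0,0],[0,0,0,0,0]]
  ]
}}

```text
time_s: 22.58
tcp_pos: [0.5933, -0.231, 0.1642]
eef_rot: [179.9, 0.0, -94.8]
contact_force: [-1.0, 0.4, -1.9]
gripper_width: 0.0603
gripper_force: 14.9
```

Emit:
{"api": "jog_arm", "payload": {
  "deltas": [
    [[0,0,0,-2,0],[0,0,0,-3,0],[0,0,0,-2.5,0],[0,0,0,-1.2,0],[0,0,0,-0.8,0],[0,0,0,-0.6,0],[0,0,0,-0.3,0],[0,0,0,0,0]]
  ]
}}

```text
time_s: 23.58
tcp_pos: [0.5943, -0.2309, 0.0608]
eef_rot: [-180.0, -0.0, -94.8]
contact_force: [0.5, 0.7, -1.3]
gripper_width: 0.0608
gripper_force: 14.9
```

Emit:
{"api": "jog_arm", "payload": {
  "deltas": [
    [[0,0,0,-0.2,0],[0,0,0,-0.1,0],[0,0,0,-0.1,0],[0,0,0,0,0]]
  ]
}}

```text
time_s: 24.08
tcp_pos: [0.5942, -0.231, 0.057]
eef_rot: [-180.0, -0.0, -94.8]
contact_force: [-2.2, 0.5, 3.3]
gripper_width: 0.0605
gripper_force: 14.9
```

Emit:
{"api": "jog_arm", "payload": {
  "deltas": [
    [[0.45,0,0,0,0],[0.55,0,0,0,0],[0.75,0,0,0,0],[1,0,0,0,0],[1,0,0,0,0],[1,0,0,0,0],[1,0,0,1,0],[1,0,0,2,0]]
  ]
}}

```text
time_s: 25.08
tcp_pos: [0.5937, -0.2309, 0.0867]
eef_rot: [179.9, -0.0, -94.8]
contact_force: [0.5, -0.7, -0.5]
gripper_width: 0.0874
gripper_force: 0.0
```

Emit:
{"api": "jog_arm", "payload": {
  "deltas": [
    [[1,0,0,3,0],[1,0,0,3,0],[1,-1.8,0.4,3,0],[1,-4,1.4,0,0],[1,-4,1.4,0,0],[1,-4,1.2,0,0],[1,0,0,0,0],[1,0,0,0,0]]
  ]
}}

```text
time_s: 26.08
tcp_pos: [0.4569, -0.187, 0.1777]
eef_rot: [-179.9, -0.0, -94.8]
contact_force: [0.5, -0.2, 0.6]
gripper_width: 0.0874
gripper_force: 0.0
```

```bash
python3 - <<'E'
from h import *
print(r.get_state()['tcp_pos'],r.get_state()['gripper_width'])
im=r.capture('side');cv2.imwrite('pics/a7.png',cv2.resize(im[190:380,230:430],None,fx=3,fy=3))
E
```

```text
[ 0.4569184  -0.18700713  0.17767374] 0.08738432614899683
```

View pics/a7.png

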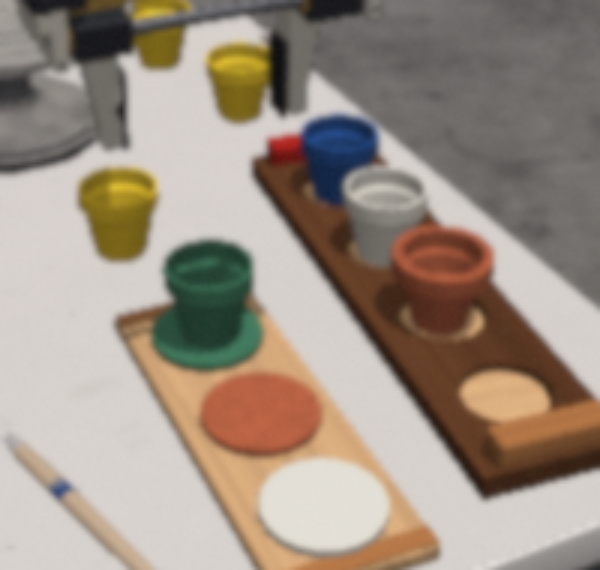

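Blue (340,160), white (385,215) and brown (440,280) all stand in their recesses. Green at (208,290) is the last one.

Emit:
{"api": "jog_arm", "payload": {
  "deltas": [
    [[1,0,0,-3,0],[1,0,0,-3,0],[1,0,0,-3,0],[1,0,0,-1.2,0],[1,0,0,-1,0],[0.7,0,0,0,0],[0.5,0,0,0,0],[0.4,0,0,0,0]]
  ],
  "force": 15
}}

```text
time_s: 27.12
tcp_pos: [0.4567, -0.1869, 0.0653]
eef_rot: [-179.9, 0.0, -94.8]
contact_force: [1.6, -0.2, -0.0]
gripper_width: 0.0644
gripper_force: 0.0
```

Emit:
{"api": "jog_arm", "payload": {
  "deltas": [
    [[0.3,0,0,0,0],[0.2,0,0,0,0],[0.1,0,0,0,0],[0,0,0,0,0],[0,0,0,0,0]]
  ]
}}

```text
time_s: 27.75
tcp_pos: [0.4568, -0.187, 0.065]
eef_rot: [-179.9, -0.0, -94.8]
contact_force: [0.6, 0.1, 4.7]
gripper_width: 0.0535
gripper_force: 15.0
```

Emit:
{"api": "jog_arm", "payload": {
  "deltas": [
    [[0,0,0,0.5,0],[0,0,0,1.5,0],[0,0,0,2.5,0],[0,0,0,2.5,0],[0,0,0,2,0],[0,0,0,1,0],[0,0,0,0,0],[0,0,0,0,0]]
  ]
}}

```text
time_s: 28.75
tcp_pos: [0.4554, -0.1868, 0.1636]
eef_rot: [179.9, 0.0, -94.8]
contact_force: [-0.7, 0.5, -0.6]
gripper_width: 0.0536
gripper_force: 15.0
```

Emit:
{"api": "jog_arm", "payload": {
  "deltas": [
    [[0,1,-1,0,0],[0,2.5,-2.4,0,0],[0,3,-3,0,0],[0,3,-3,0,0],[0,2.4,-2,0,0],[0,1,-1,0,0],[0,0,0,0,0],[0,0,0,0,0]]
  ]
}}

```text
time_s: 29.75
tcp_pos: [0.5844, -0.3105, 0.1642]
eef_rot: [179.9, 0.0, -94.8]
contact_force: [-0.3, 0.0, -0.5]
gripper_width: 0.0536
gripper_force: 15.0
```

Emit:
{"api": "jog_arm", "payload": {
  "deltas": [
    [[0,0,0,-2,0],[0,0,0,-3,0],[0,0,0,-2.5,0],[0,0,0,-1.2,0],[0,0,0,-0.8,0],[0,0,0,-0.6,0],[0,0,0,-0.3,0],[0,0,0,0,0]]
  ]
}}

```text
time_s: 30.75
tcp_pos: [0.5852, -0.311, 0.0608]
eef_rot: [-180.0, -0.0, -94.8]
contact_force: [-0.4, -1.0, -0.5]
gripper_width: 0.0532
gripper_force: 15.0
```

Emit:
{"api": "jog_arm", "payload": {
  "deltas": [
    [[0,0,0,-0.2,0],[0,0,0,-0.1,0],[0,0,0,-0.1,0],[0,0,0,0,0]]
  ]
}}

```text
time_s: 31.25
tcp_pos: [0.5852, -0.311, 0.0571]
eef_rot: [-180.0, -0.0, -94.8]
contact_force: [-2.0, 0.5, 4.4]
gripper_width: 0.0533
gripper_force: 15.0
```

Emit:
{"api": "jog_arm", "payload": {
  "deltas": [
    [[0.3,0,0,0,0],[0.4,0,0,0,0],[0.6,0,0,0,0],[1,0,0,0,0],[1,0,0,0,0],[1,0,0,0,0],[1,0,0,1,0],[1,0,0,2,0]]
  ]
}}

```text
time_s: 32.25
tcp_pos: [0.5847, -0.3108, 0.0866]
eef_rot: [179.9, 0.0, -94.8]
contact_force: [0.1, 0.1, -0.9]
gripper_width: 0.0876
gripper_force: 0.0
```

Emit:
{"api": "jog_arm", "payload": {
  "deltas": [
    [[1,0,0,3,0],[1,0,0,3,0],[1,-2,0,3,0],[1,-4,0,2,0],[1,-4,0,0,0],[1,-4,0,0,0],[1,0,0,0,0],[1,0,0,0,0]]
  ]
}}

```text
time_s: 33.25
tcp_pos: [0.4457, -0.3112, 0.1976]
eef_rot: [-179.9, -0.0, -94.8]
contact_force: [0.6, 0.2, -0.1]
gripper_width: 0.0879
gripper_force: 0.0
```

```bash
python3 - <<'E'
from h import *
im=r.capture('side')[190:330,300:440];t=r.capture('top')[160:250,265:485]
a=cv2.resize(im,(400,400));b=cv2.resize(t,(400,164));b=cv2.copyMakeBorder(b,0,236,0,0,cv2.BORDER_CONSTANT)
cv2.imwrite('pics/a8.png',np.hstack([a,b]))
E
```

```text
(no output)
```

View pics/a8.png

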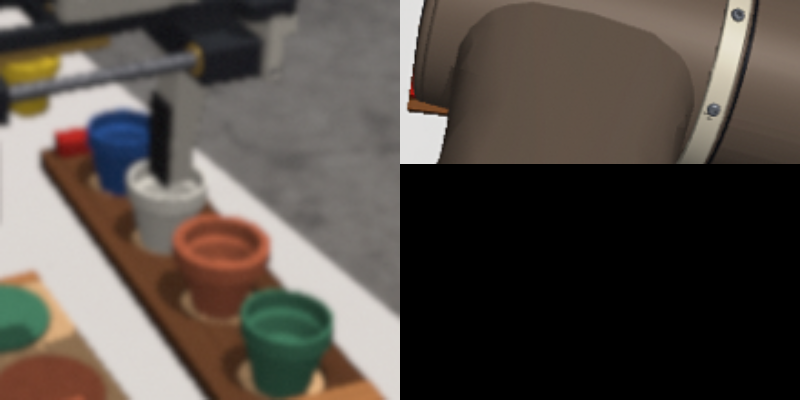

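In the side view all four cups stand upright in their recesses, from the red block: blue (122,150), white (165,205), brown (222,265), green (287,345). The arm hides the rack in the top view. The gripper is clear, so I'm handing in.

```bash
python3 -c "
from plant import r
print(r.close_job())"
```

```text
the job is handed in; nothing more can be done
None
```

I handed the job in at about 33 s: from the red block the rack holds blue, white, brown and green, all upright and released in the last side view (the arm hid the rack from the top camera), and brown stayed standing while blue was lifted out.

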